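# Set a parts feeder: air valve to half, sprung gate held half open

## Task

Set up the empty bolt feeder: first turn the yellow handle of the air valve to its half-open setting, over the green sector in the middle of the dial (45 degrees), while the hopper gate is still shut. Then slide the feeder's sprung gate by its upright red tab to half travel, its red pointers inside the green band, without running it on towards fully open, and finish still holding it there with the fingers against the spring, so that the stop can be set; do not let go. Leave the valve on its setting and the other things on the bench where they are.

Things in the scene. Friction and masses are not known exactly. Their poses are not given: they have to be found in the camera images.
- air_valve: Fixed ball valve: blue pipe 170 mm long (along y), brass body, round white dial 140 mm across, its top at 75 mm; base plate 90 x 170 x 10 mm. Origin: on the bench, under the handle's vertical axis. Closed, the handle points along the valve's -x; fully open, along its -y. Dial: black lines at closed and open, a green sector 16 degrees wide halfway, 28 to 68 mm from the axis.
- valve_handle (a joint): Handle angle in rad: 0 closed (handle along the valve's -x), growing anticlockwise seen from above to 1.571 fully open (along -y); 0.785 is half open, the middle of the green sector. Starts between 0 and 0.35. Stiff: stays where it is left (0.15 N m of friction).
- handle_grip (a point): Centre of the handle's yellow grip, 105 mm from the turning axis, 90 mm above the bench; turns with the handle, its -x axis points outwards along it. The grip is 55 mm long (75 to 130 mm from the axis), 20 mm wide, 16 mm tall (82 to 98 mm above the bench). The dial's edge is 70 mm from the axis.
- feeder: Fixed bolt feeder: deck 150 (x) by 300 mm (y), top 60 mm above the bench. Origin: on the bench under the deck's centre. At its -y end a blue housing (y -145 to -55 mm, up to 94 mm) and round hopper (94 mm across, at y -100, top at 199 mm). The gate slides to the feeder's +y. White strips beside its path: black lines at shut (y 40 mm) and full (120), green band 12 mm wide at half travel (80).
- gate (a joint): Gate travel in m: 0 shut (start), 0.080 fully open, towards the feeder's +y; 0.040 is half travel, the middle of the green band. A spring pulls it shut: 3 N at shut, 9 N at half travel, 15 N at full; it snaps shut if let go.
- tab_top (a point): Centre of the top face of the upright red tab, the gate's handle, moving with it; axes as the feeder's. The tab is 30 mm along the feeder's x, 12 mm along its y (the sliding direction), 50 mm tall, 74 to 124 mm above the bench, on a steel block 56 x 26 mm, at feeder x 0, y 40 mm + gate travel. Thin red pointers stick out from the block on both sides over the white strips.
- blue_bin: Loose blue picking bin with fasteners, 110 x 100 x 70 mm, behind the feeder and valve; origin under its centre. Leave alone.
- tape_roll: Loose tan tape roll lying flat, 90 mm across, 45 mm tall; origin under its centre. Leave alone.
- spray_can: Loose spray can, 60 mm across, 180 mm tall, on the left as the robot sees it; origin under its centre. Leave alone.
- water_bottle: Loose clear bottle, 64 mm across, 200 mm tall, on the right as the robot sees it; origin under its centre. Leave alone.
- washer_cup: Loose small grey cup, 56 mm across, 32 mm tall, near the robot; origin under its centre. Leave alone.
- screwdriver: Loose screwdriver lying near the robot; origin under its middle. Leave alone.

How it is judged:
On the way, in this order (a step that is already met when the one before it is completed fails the run):
1. valve handle set at half open (45 degrees, within 8) and still, the gate still shut (value of joint valve_handle between 0.645 and 0.925 rad and velocity of joint valve_handle between -0.05 and 0.05 rad/s and value of joint gate below 0.006 m), for 0.4 s.
2. gate slid to half travel and held in the green band by the fingers on its tab (value of joint gate between 0.034 and 0.046 m and contact force between the fingers and gate above 4 N), for 0.4 s.
At the end, for the whole second after the job is handed in: The gate stands still at half travel (40 mm, within 6 mm: pointers in the green band), held against its spring by the fingers on the red tab (more than 4 N); the valve handle stands at 45 degrees within 8 degrees; every loose thing is within 30 mm of where it was (all of step 2 and velocity of joint gate between -0.01 and 0.01 m/s and value of joint valve_handle between 0.645 and 0.925 rad and velocity of joint valve_handle between -0.05 and 0.05 rad/s and distance of each of blue_bin, tape_roll, spray_can, water_bottle, washer_cup, screwdriver from where it was at the start of the episode below 0.03 m); the arm keeps its last pose, push and grip.
It fails at once if the gate is run on past 65 mm, towards fully open (value of joint gate above 0.065 m).
It fails at once if another thing on the bench is moved more than 30 mm (distance of any of blue_bin, tape_roll, spray_can, water_bottle, washer_cup, screwdriver from where it was at the start of the episode above 0.03 m).
It also fails if it takes over 51 s, if anything falls off the work surface, if the arm or the gripper's body presses on something with over 40 N, if the wrist force passes 120 N, or if a joint passes its speed limit or range.

## Robot

A 7-joint arm with a two-finger parallel gripper is mounted at the origin on the work surface. World frame = base frame: x ahead of the robot, y to its left, z up, the work surface at z = 0. Lengths are in m, angles in rad, forces in N, time in s.
With the tool pointing down it reaches from about 0.4 to 0.85 m from the base axis. Payload 10.4 kg.
Tool frame: the origin (TCP) lies on the centre line of the jaws, within the pads' length; the fingertips stand 17 mm ahead of it and the grasp point (between the pads) lies 2 mm behind it; z points along the fingers, y is the line along which they close (so a half turn about z gives the same grasp; the last joint's range is limited). The gripper opens to 85 mm and grips with 20 to 120 N. Pads are 22 mm wide; open, the fingers measure 114 mm over their backs; the gripper's body (76 mm by 85 mm) begins 54 mm behind the grasp point. The pads swing forward as they close: fully open they stand 13 mm farther back than shut.
Start: joints at [-1.218, 0.332, -0.065, 1.46, 0.022, 1.35, -0.088], TCP at [0.229, 0.581, 0.248] pointing down, gripper open.
Joint ranges: [-2.6, 2.6], [-0.5, 2.12], [-1.47, 1.34], [0.16, 2.42], [-1.27, 4.41], [0.06, 2.06], [-2.6, 2.6]. Speed limits (rad/s): [2.22, 2.22, 2.79, 2.79, 3.14, 3.14, 3.14].

## Interface

Orientations are given as a unit quaternion [x, y, z, w].
In Python, from workcell import get_obs, optics, job gives the robot as it stands. The module is installed in compiled form; this text tells all that it offers.
- The arm moves only by the tool send_rows, never from a script. Its argument "plan" is a list that holds one entry, the list of rows, each a list of 7 numbers: the turn, a rotation vector about the tool's x, y, z in units of 1.5 rad (1.0 is 1.5 rad), then the shift along the tool's x, y, z in units of 20 cm (1.0 is 20 cm), then the opening, from 0 (shut) to 1 (fully open). A call has 1 to 20 rows; each row shifts and turns the commanded pose from where the row before left it, along the tool's axes as they then stand; what a row does not reach is not made up. A row lasts 1/12 s, in which the tool goes at most 41.7 mm and 7.16 degrees, less where a joint would pass 70% of its speed; a pose out of reach is approached as far as the arm can. A call with a number of a shift or a turn outside -1 to 1 is refused whole. A call with a gripper value outside its range is refused whole. The fingers move at their own pace and stop on an object; "squeeze" is the grip in N (left out, the last holds). Time passes only in rows, so rows that do not move let the fingers close. It gives the time, the measured TCP pose, the force, the opening and the grip force at its end, in the units of the state.
- get_obs(): the state, without advancing time (a new reading comes with each control period).
- optics.camera(name): name is "scene" or "top" or "wrist"; returns the picture (400x640x3 uint8, red, green, blue); there is no depth.
- optics.get_calibration(name): a dict with "intrinsics" (3x3 intrinsics, pixels), "world_from_camera" (4x4, takes a point from camera to world coordinates); the wrist camera has in their place "T_tool_cam" (4x4, takes a point from camera to tool coordinates, whose origin is the TCP and whose axes are the flange's). Camera axes: x right, y up, looking along -z (the intrinsics and any distortion apply to the point x, -y, -z); pixel columns grow to the right and rows downward; lengths in m; the calibration is good to about 2 mm. A picture is of the moment at which its call begins: read the wrist's pose just before it. get_calibration takes no time and is no camera call.
- job.hand_in(): hands the job in; it is judged then, once.
The state is a dict: "clock": time; "joint_pos": joint angles; "joint_velocities": joint speeds; "tau": joint torques, N m; "position": TCP position; "ee_rot": TCP orientation; "ft_force": force on the tool from outside, world axes, zero at the start; "torque": the same for the moment, N m; "grip_width": opening from 0.0 (shut) to 1.0 (fully open); "grasp_force": force on a finger pad.
Only numpy, scipy, OpenCV 4.12 (cv2) and the standard library are available. Lean on these libraries where they do the work, as an engineer would, in place of code of your own. Each camera call takes 0.05 s, during which the arm holds its last target. There are 200 camera calls.

## Working session

There is one attempt and no reset: what is moved stays moved. The work goes in short steps, Python scripts to look and compute and a tool call to move; the robot and the scene stay as the last step left them, time stands still between calls to the robot, and variables do not carry over. Pictures are saved under pics/ and viewed, at most 10 in all, crops included, and the job is handed in when it is done.

Besides the shell and the picture viewer there is one more tool, called after ">>>" by a JSON object that holds its "method" and its "body". send_rows: Moves the arm, as the interface text tells. Its arguments: {"type":"object","properties":{"plan":{"type":"array"},"squeeze":{"type":"number"}},"required":["plan"]}

```bash
mkdir -p pics
python3 - <<'E'
from workcell import get_obs, optics
import cv2,numpy as np
np.set_printoptions(precision=4,suppress=True)
o=get_obs()
for k in o: print(k,o[k])
for n in ("top","scene"):
    cv2.imwrite(f"pics/{n}0.png",optics.camera(n)[:,:,::-1]); print(n,optics.get_calibration(n))
print(optics.get_calibration("wrist"))
E
```

```text
clock 0.0
joint_pos [-1.2176  0.3329 -0.0647  1.461   0.0216  1.3499 -0.0885]
joint_velocities [-0.0001 -0.001   0.0012  0.0009  0.0022 -0.0018 -0.0008]
tau [  0.     -62.5446   0.0493 -39.1609   0.0162   0.0099  -0.    ]
position [0.2292 0.581  0.2475]
ee_rot [ 0.1868  0.9824 -0.0007 -0.0001]
ft_force [0.5064 0.0033 0.5202]
torque [ 0.012  -0.0174  0.0613]
grasp_force 0.0
grip_width 1.0002399641832016
top {'intrinsics': array([[481.9184,   0.    , 319.125 ],
       [  0.    , 481.9184, 202.258 ],
       [  0.    ,   0.    ,   1.    ]]), 'world_from_camera': array([[ 0.0041,  0.99  , -0.1407,  0.3505],
       [-0.9997,  0.0009, -0.023 , -0.0182],
       [-0.0227,  0.1408,  0.9898,  1.5471],
       [ 0.    ,  0.    ,  0.    ,  1.    ]])}
scene {'intrinsics': array([[507.7389,   0.    , 316.7573],
       [  0.    , 507.7389, 197.0376],
       [  0.    ,   0.    ,   1.    ]]), 'world_from_camera': array([[ 0.5662, -0.5495,  0.6144,  1.5786],
       [ 0.8242,  0.3701, -0.4285, -0.7037],
       [ 0.0081,  0.749 ,  0.6625,  1.1776],
       [ 0.    ,  0.    ,  0.    ,  1.    ]])}
{'intrinsics': array([[335.1825,   0.    , 321.6044],
       [  0.    , 335.1825, 197.5133],
       [  0.    ,   0.    ,   1.    ]]), 'T_tool_cam': array([[-0.001 ,  0.9636,  0.2673,  0.0679],
       [ 1.    ,  0.0007,  0.0012, -0.0001],
       [ 0.001 ,  0.2673, -0.9636, -0.1258],
       [ 0.    ,  0.    ,  0.    ,  1.    ]])}
```

View pics/top0.png

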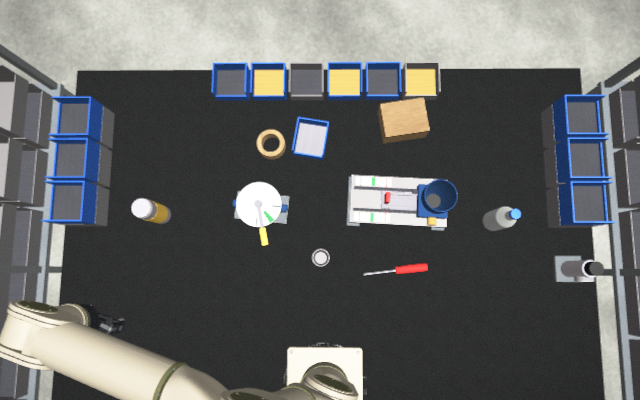

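View pics/scene0.png

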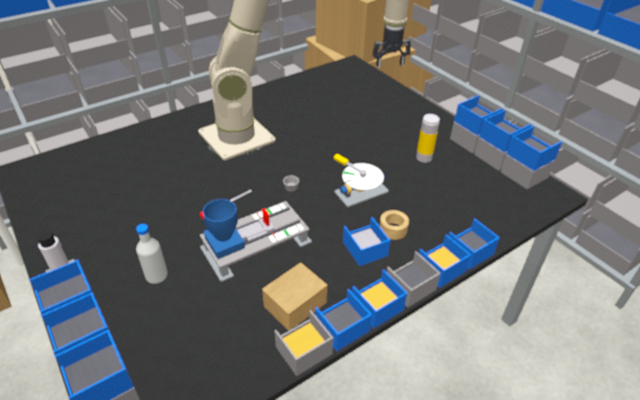

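The top view shows the valve dial at about (259,204), the yellow grip at (264,237), the tab at (387,198) and the hopper at (437,196). I'll enlarge that region.

Run:
```python
import cv2
i=cv2.imread("pics/top0.png")
a=cv2.resize(i[170:260,220:300],None,fx=5,fy=5,interpolation=cv2.INTER_CUBIC)
b=cv2.resize(i[165:240,340:470],None,fx=6,fy=6,interpolation=cv2.INTER_CUBIC)
cv2.imwrite("pics/a.png",a);cv2.imwrite("pics/b.png",b)
```

```text
(no output)
```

View pics/a.png

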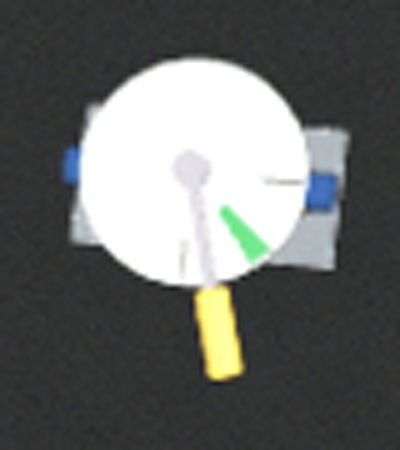

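View pics/b.png

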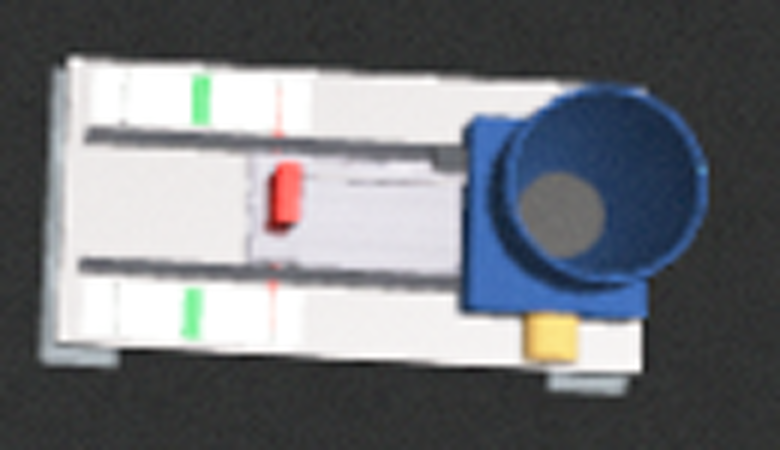

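Crop a (×5, origin 220,170): dial centre (194,172), grip ends (211,288) and (228,378), closed line (183,258), open line (283,182), outer middle of the green sector (258,254).
Crop b (×6, origin 340,165): green bands (202,100) and (192,313), pointers (279,105) and (274,310), full lines (124,97) and (118,308), tab top about (288,185).

```bash
cat > h.py <<'E'
import numpy as np
from workcell import get_obs, optics
from scipy.spatial.transform import Rotation as R
np.set_printoptions(precision=4,suppress=True)
def ray(K,T,u,v,z):
    d=np.linalg.inv(K)@[u,v,1]; d=T[:3,:3]@(d*[1,-1,-1]); p=T[:3,3]
    return p+d*(z-p[2])/d[2]
def top(u,v,z):
    c=optics.get_calibration("top"); return ray(c["intrinsics"],c["world_from_camera"],u,v,z)
def tool(p,yaw_y=None):
    "shift in tool axes (units) to world point p"
    o=get_obs(); return R.from_quat(o["ee_rot"]).inv().apply(np.array(p)-o["position"])/0.2
E
python3 - <<'E'
from h import *
A=lambda u,v,z:top(220+(u-2)/5,170+(v-2)/5,z)
B=lambda u,v,z:top(340+(u-2.5)/6,165+(v-2.5)/6,z)
c=A(194.5,172,.075); print("dial",c,"dia x",(A(194,57,.075)-A(194,287,.075))[0],"y",(A(79,172,.075)-A(310,172,.075))[1])
for n,q in dict(g1=A(211,288,.098),g2=A(228,378,.098),closed=A(183,258,.075),open=A(283,182,.075),green=A(258,254,.075)).items():
    d=(q-c)[:2]; print(n,q,np.hypot(*d),np.degrees(np.arctan2(d[1],d[0])))
for n,q in dict(gU=B(202,100,.06),gL=B(192,313,.06),pU=B(279,105,.065),pL=B(274,310,.065),fU=B(124,97,.06),fL=B(118,308,.06),tab=B(288,180,.124),hop=B(606,186,.199)).items(): print(n,q)
print(R.from_quat(get_obs()["ee_rot"]).as_matrix())
E
```

```text
dial [0.5542 0.2036 0.075 ] dia x 0.14365960992288362 y 0.1433670629554877
g1 [0.4802 0.1885 0.098 ] 0.0755042178630474 -168.52006498460486
g2 [0.4259 0.1772 0.098 ] 0.13094266587843564 -168.3599813685116
closed [0.5007 0.2095 0.075 ] 0.05378247678148795 173.66840961793238
open [0.548  0.1486 0.075 ] 0.05533065690965452 -96.41531859691433
green [0.5033 0.1633 0.075 ] 0.06492851487685027 -141.6202502669116
gU [ 0.6284 -0.1528  0.06  ]
gL [ 0.5167 -0.1463  0.06  ]
pU [ 0.6249 -0.1922  0.065 ]
pL [ 0.5178 -0.188   0.065 ]
fU [ 0.63   -0.1122  0.06  ]
fL [ 0.5193 -0.1082  0.06  ]
tab [ 0.5761 -0.1891  0.124 ]
hop [ 0.5614 -0.3288  0.199 ]
[[-0.9302  0.367  -0.0004]
 [ 0.367   0.9302 -0.0012]
 [-0.0001 -0.0013 -1.    ]]
```

>>> {"method": "send_rows", "body": {"plan": [[[0, 0, 0, -0.126, -0.1035, 0.0168, 1], [0, 0, 0, -0.126, -0.1035, 0.0168, 1], [0, 0, 0, -0.126, -0.1035, 0.0168, 1], [0, 0, 0, -0.126, -0.1035, 0.0168, 1], [0, 0, 0, -0.126, -0.1035, 0.0168, 1], [0, 0, 0, -0.126, -0.1035, 0.0168, 1], [0, 0, 0, -0.126, -0.1035, 0.0168, 1], [0, 0, 0, -0.126, -0.1035, 0.0168, 1], [0, 0, 0, -0.126, -0.1035, 0.0168, 1], [0, 0, 0, -0.126, -0.1035, 0.0168, 1], [0, 0, 0, -0.126, -0.1035, 0.0168, 1], [0, 0, 0, -0.126, -0.1035, 0.0168, 1], [0, 0, 0, -0.126, -0.1035, 0.0168, 1], [0, 0, 0, -0.126, -0.1035, 0.0168, 1], [0, 0, -0.0642, 0, 0, 0, 1], [0, 0, -0.0642, 0, 0, 0, 1], [0, 0, -0.0642, 0, 0, 0, 1], [0, 0, -0.0642, 0, 0, 0, 1], [0, 0, -0.0642, 0, 0, 0, 1], [0, 0, -0.0642, 0, 0, 0, 1]]]}}

```text
clock: 1.77
position: [0.451, 0.1822, 0.201]
ee_rot: [-0.103, 0.995, -0.0, -0.0]
ft_force: [-0.1, -0.7, 0.4]
grip_width: 1.0
grasp_force: 0.0
```

Run:
```python
from h import *
import cv2
o=get_obs(); r=R.from_quat(o["ee_rot"]).as_matrix(); print(o["clock"],o["position"],np.degrees(np.arctan2(r[1,0],r[0,0])),r[:,2])
print(tool([.4504,.1823,.092]))
cv2.imwrite("pics/w1.png",optics.camera("wrist")[:,:,::-1])
# predicted pixel of grip centre top
c=optics.get_calibration("wrist");T=np.eye(4);T[:3,:3]=r;T[:3,3]=o["position"];W=T@c["T_tool_cam"]
for p in ([.4504,.1823,.098],[.5542,.2036,.09]):
    q=np.linalg.inv(W)@np.r_[p,1]; k=c["intrinsics"]@(q[:3]*[1,-1,-1]); print(k[:2]/k[2])
```

```text
1.7667 [0.451  0.1822 0.201 ] -168.1548390897371 [-0.0005 -0.0003 -1.    ]
[0.0025 0.001  0.5448]
[322.162  202.9873]
[321.6696 324.4452]
```

View pics/w1.png

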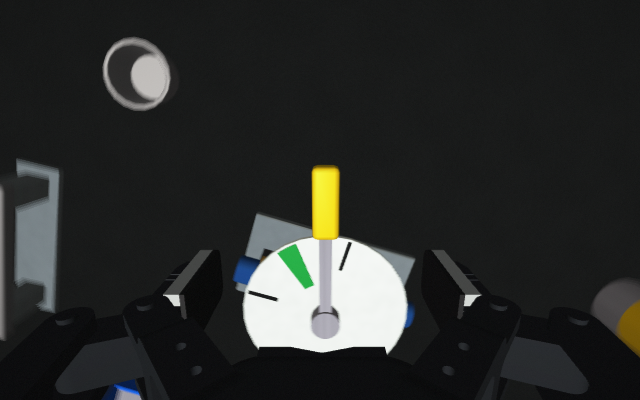

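The wrist view shows the grip centred between the fingers at (326,203), where I predicted (322,203). Next I descend and close.

>>> {"method": "send_rows", "body": {"plan": [[[0, 0, 0, 0.0025, -0.002, 0.09, 1], [0, 0, 0, 0, 0, 0.09, 1], [0, 0, 0, 0, 0, 0.09, 1], [0, 0, 0, 0, 0, 0.09, 1], [0, 0, 0, 0, 0, 0.09, 1], [0, 0, 0, 0, 0, 0.09, 1], [0, 0, 0, 0, 0, 0, 0], [0, 0, 0, 0, 0, 0, 0], [0, 0, 0, 0, 0, 0, 0], [0, 0, 0, 0, 0, 0, 0], [0, 0, 0, 0, 0, 0, 0], [0, 0, 0, 0, 0, 0, 0], [0, 0, 0, 0, 0, 0, 0], [0, 0, 0, 0, 0, 0, 0], [0, 0, 0, 0, 0, 0, 0], [0, 0, 0, 0, 0, 0, 0]]], "squeeze": 30}}

```text
clock: 3.15
position: [0.4512, 0.1826, 0.0943]
ee_rot: [-0.101, 0.995, 0.001, 0.001]
ft_force: [-1.9, 0.2, 6.0]
grip_width: 0.231
grasp_force: 32.1
```

Run:
```python
from h import *
o=get_obs(); r=R.from_quat(o["ee_rot"]).as_matrix(); print(o["clock"],o["position"],np.degrees(np.arctan2(r[1,0],r[0,0])),o["ft_force"],o["grip_width"])
# per-row constant twist: rotation -a about tool z, shift along tool first or after? chord about centre
c=np.array([.5542,.2036]);print(np.linalg.norm(o["position"][:2]-c))
```

```text
3.15 [0.4512 0.1826 0.0943] -168.3907338719852 [-1.8917  0.1879  5.9878] 0.2308461091462498
0.10510454869124697
```

>>> {"method": "send_rows", "body": {"plan": [[[0, 0, -0.0349, 0, -0.0275, 0, 0], [0, 0, -0.0349, 0, -0.0275, 0, 0], [0, 0, -0.0349, 0, -0.0275, 0, 0], [0, 0, -0.0349, 0, -0.0275, 0, 0], [0, 0, -0.0349, 0, -0.0275, 0, 0], [0, 0, -0.0349, 0, -0.0275, 0, 0], [0, 0, -0.0349, 0, -0.0275, 0, 0], [0, 0, -0.0349, 0, -0.0275, 0, 0], [0, 0, -0.0349, 0, -0.0275, 0, 0], [0, 0, 0, 0, 0, 0, 0], [0, 0, 0, 0, 0, 0, 0], [0, 0, 0, 0, 0, 0, 0]]]}}

```text
clock: 4.15
position: [0.4723, 0.1389, 0.0944]
ee_rot: [-0.331, 0.944, 0.001, 0.003]
ft_force: [7.4, 6.0, -5.1]
grip_width: 0.227
grasp_force: 30.6
```

Run:
```python
from h import *
o=get_obs(); r=R.from_quat(o["ee_rot"]).as_matrix(); d=o["position"][:2]-[.5542,.2036]
print(o["position"],np.degrees(np.arctan2(r[1,0],r[0,0])),np.degrees(np.arctan2(d[1],d[0])),np.linalg.norm(d),o["ft_force"],o["torque"])
```

```text
[0.4723 0.1389 0.0944] -141.3550502419746 -141.6888827607836 0.10433808348462052 [ 7.4293  5.9677 -5.1379] [ 1.486  -1.4931  0.1862]
```

Now release, rise and verify.

>>> {"method": "send_rows", "body": {"plan": [[[0, 0, 0, 0, 0, 0, 1], [0, 0, 0, 0, 0, 0, 1], [0, 0, 0, 0, 0, 0, 1], [0, 0, 0, 0, 0, 0, 1], [0, 0, 0, 0, 0, 0, 1], [0, 0, 0, 0, 0, 0, 1], [0, 0, 0, 0, 0, -0.07, 1], [0, 0, 0, 0, 0, -0.14, 1], [0, 0, 0, 0, 0, -0.14, 1], [0, 0, 0, 0, 0, -0.14, 1], [0, 0, 0, 0, 0, -0.14, 1], [0, 0, 0, 0, 0, -0.14, 1], [0, 0, 0, 0, 0, 0, 1]]]}}

```text
clock: 5.23
position: [0.4724, 0.1375, 0.2527]
ee_rot: [-0.33, 0.944, 0.001, 0.004]
ft_force: [0.2, -0.0, 0.1]
grip_width: 0.998
grasp_force: 0.0
```

Run:
```python
from h import *
import cv2
o=get_obs(); r=R.from_quat(o["ee_rot"]).as_matrix(); print(o["clock"],o["position"],np.degrees(np.arctan2(r[1,0],r[0,0])))
cv2.imwrite("pics/w2.png",optics.camera("wrist")[:,:,::-1])
print(tool([.573,-.190,o["position"][2]]))
```

```text
5.2333 [0.4724 0.1375 0.2527] -141.4496361687346
[ 0.6237 -1.5955 -0.0149]
```

View pics/w2.png

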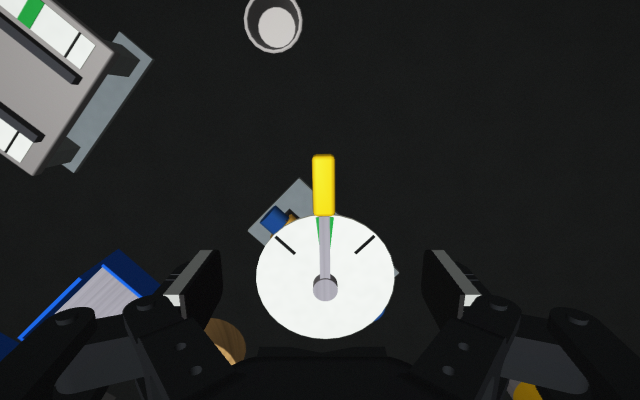

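The wrist view shows the handle at (325,220) centred over the green sector, midway between the black lines at (285,245) and (365,244). Next I go above the tab.

>>> {"method": "send_rows", "body": {"plan": [[[0, 0, 0, 0.0567, -0.145, 0, 1], [0, 0, 0, 0.0567, -0.145, 0, 1], [0, 0, 0, 0.0567, -0.145, 0, 1], [0, 0, 0, 0.0567, -0.145, 0, 1], [0, 0, 0, 0.0567, -0.145, 0, 1], [0, 0, 0, 0.0567, -0.145, 0, 1], [0, 0, 0, 0.0567, -0.145, 0, 1], [0, 0, 0, 0.0567, -0.145, 0, 1], [0, 0, 0, 0.0567, -0.145, 0, 1], [0, 0, 0, 0.0567, -0.145, 0, 1], [0, 0, 0, 0.0567, -0.145, 0, 1], [0, 0, 0.0683, 0, 0, 0, 1], [0, 0, 0.0683, 0, 0, 0, 1], [0, 0, 0.0683, 0, 0, 0, 1], [0, 0, 0.0683, 0, 0, 0, 1], [0, 0, 0.0683, 0, 0, 0, 1], [0, 0, 0.0683, 0, 0, 0, 1], [0, 0, 0.0683, 0, 0, 0, 1], [0, 0, 0, 0, 0, 0, 1]]]}}

```text
clock: 6.87
position: [0.5713, -0.1901, 0.246]
ee_rot: [0.024, 1.0, 0.0, -0.001]
ft_force: [-0.2, 0.3, -0.8]
grip_width: 1.0
grasp_force: 0.0
```

Run:
```python
from h import *
import cv2
o=get_obs(); r=R.from_quat(o["ee_rot"]).as_matrix(); print(o["clock"],o["position"],np.degrees(np.arctan2(r[1,0],r[0,0])),r[:,2])
cv2.imwrite("pics/w3.png",optics.camera("wrist")[:,:,::-1])
print(tool([.573,-.190,.104]))
c=optics.get_calibration("wrist");T=np.eye(4);T[:3,:3]=r;T[:3,3]=o["position"];W=T@c["T_tool_cam"]
for p in ([.573,-.190,.124],[.573,-.184,.124],[.573,-.196,.124]):
    q=np.linalg.inv(W)@np.r_[p,1]; k=c["intrinsics"]@(q[:3]*[1,-1,-1]); print(k[:2]/k[2])
```

```text
6.8667 [ 0.5713 -0.1901  0.246 ] 177.19864514134824 [-0.0017  0.0001 -1.    ]
[-0.0089  0.0011  0.7112]
[322.2744 198.8443]
[330.0776 198.4713]
[314.4764 199.217 ]
```

View pics/w3.png

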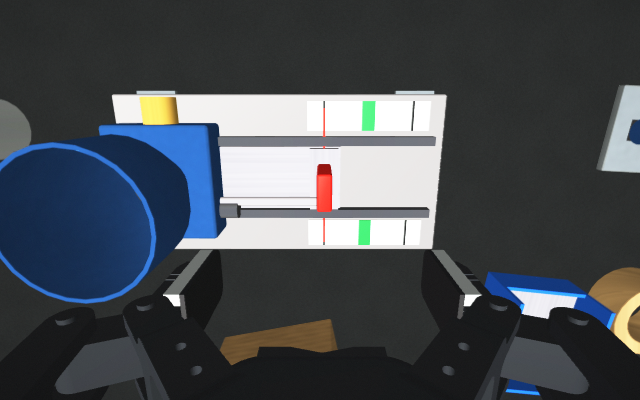

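The wrist view shows the tab's top face at about (324,193), within 2 mm of the prediction along the closing direction, with the pointers on the shut lines. Next I descend and grip.

>>> {"method": "send_rows", "body": {"plan": [[[0, 0, 0, 0, 0.007, 0.1, 1], [0, 0, 0, 0, 0, 0.1, 1], [0, 0, 0, 0, 0, 0.1, 1], [0, 0, 0, 0, 0, 0.1, 1], [0, 0, 0, 0, 0, 0.1, 1], [0, 0, 0, 0, 0, 0.1, 1], [0, 0, 0, 0, 0, 0.11, 1], [0, 0, 0, 0, 0, 0, 0], [0, 0, 0, 0, 0, 0, 0], [0, 0, 0, 0, 0, 0, 0], [0, 0, 0, 0, 0, 0, 0], [0, 0, 0, 0, 0, 0, 0], [0, 0, 0, 0, 0, 0, 0], [0, 0, 0, 0, 0, 0, 0], [0, 0, 0, 0, 0, 0, 0], [0, 0, 0, 0, 0, 0, 0], [0, 0, 0, 0, 0, 0, 0], [0, 0, 0, 0, 0, 0, 0]]], "squeeze": 60}}

```text
clock: 8.42
position: [0.5724, -0.1885, 0.1064]
ee_rot: [0.022, 1.0, 0.0, 0.001]
ft_force: [-1.7, 2.7, 5.8]
grip_width: 0.131
grasp_force: 58.5
```

>>> {"method": "send_rows", "body": {"plan": [[[0, 0, 0, 0, 0.025, 0, 0], [0, 0, 0, 0, 0.025, 0, 0], [0, 0, 0, 0, 0.025, 0, 0], [0, 0, 0, 0, 0.025, 0, 0], [0, 0, 0, 0, 0.025, 0, 0], [0, 0, 0, 0, 0.025, 0, 0], [0, 0, 0, 0, 0.025, 0, 0], [0, 0, 0, 0, 0.025, 0, 0], [0, 0, 0, 0, 0, 0, 0], [0, 0, 0, 0, 0, 0, 0], [0, 0, 0, 0, 0, 0, 0], [0, 0, 0, 0, 0, 0, 0], [0, 0, 0, 0, 0, 0, 0], [0, 0, 0, 0, 0, 0, 0]]]}}

```text
clock: 9.58
position: [0.5743, -0.1509, 0.1063]
ee_rot: [0.023, 1.0, -0.001, 0.001]
ft_force: [2.7, -8.7, 4.5]
grip_width: 0.135
grasp_force: 59.4
```

Run:
```python
from h import *
import cv2
o=get_obs(); print(o["clock"],o["position"],o["ft_force"],o["grasp_force"],o["grip_width"])
w=optics.camera("wrist");s=optics.camera("scene")
w=w[:260,180:500]; s=cv2.resize(s[180:290,180:330],(480,352),interpolation=cv2.INTER_CUBIC)
cv2.imwrite("pics/m.png",np.hstack([cv2.resize(w,(320,352)),s])[:,:,::-1])
```

```text
9.5833 [ 0.5743 -0.1509  0.1063] [ 2.6645 -8.7027  4.4516] 59.40765202045441 0.1354532029523699
```

View pics/m.png

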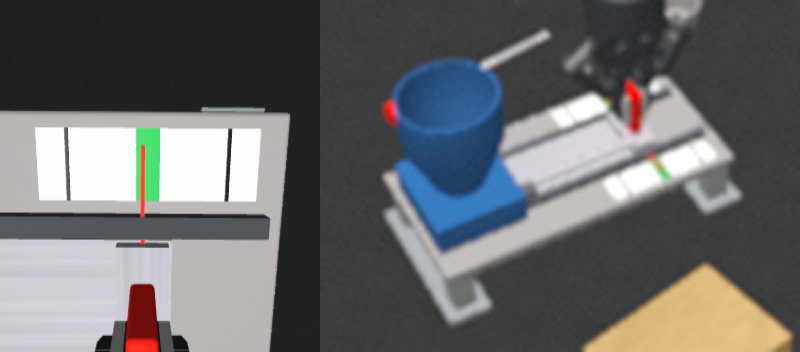

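The pointer is inside the green band but low: x=142 against a band of 136–160, so travel is about 37 mm. I'll nudge it +3 mm.

>>> {"method": "send_rows", "body": {"plan": [[[0, 0, 0, 0, 0.008, 0, 0], [0, 0, 0, 0, 0.007, 0, 0], [0, 0, 0, 0, 0, 0, 0], [0, 0, 0, 0, 0, 0, 0], [0, 0, 0, 0, 0, 0, 0], [0, 0, 0, 0, 0, 0, 0], [0, 0, 0, 0, 0, 0, 0], [0, 0, 0, 0, 0, 0, 0], [0, 0, 0, 0, 0, 0, 0], [0, 0, 0, 0, 0, 0, 0]]]}}

```text
clock: 10.52
position: [0.5744, -0.148, 0.1063]
ee_rot: [0.023, 1.0, -0.001, 0.001]
ft_force: [3.0, -8.4, 3.5]
grip_width: 0.133
grasp_force: 59.4
```

Run:
```python
from h import *
import cv2
o=get_obs(); print(o["clock"],o["position"],o["ft_force"],o["grasp_force"],o["grip_width"])
w=optics.camera("wrist")
cv2.imwrite("pics/m2.png",cv2.resize(w[80:170,180:480],None,fx=2.5,fy=2.5,interpolation=cv2.INTER_CUBIC)[:,:,::-1])
```

```text
10.5167 [ 0.5744 -0.148   0.1063] [ 3.0284 -8.4467  3.5251] 59.35060143470764 0.13345307715147148
```

View pics/m2.png

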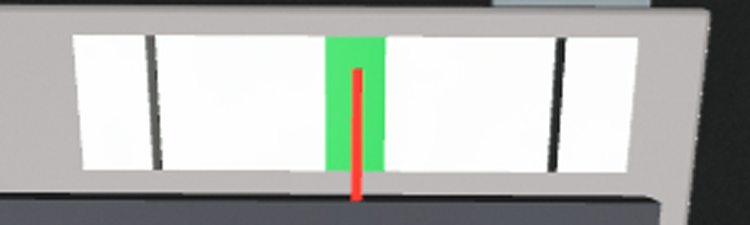

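The pointer at x=357 sits in the middle of the green band (326–386), and the grip is holding, so I'm handing in.

```bash
python3 -c "
from workcell import job
print(job.hand_in())"
```

```text
the job is handed in; nothing more can be done
None
```

I handed the job in at about 10.5 s: the valve handle is over the green sector, and the gripper is holding the gate at about 40 mm, its pointer mid-band, with about 59 N; the judge gave no verdict, and I did not re-measure the loose objects.

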